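Load a wrapping-paper roll up the dispenser's ramp

TASK

Load the paper dispenser: with the fingertips, without gripping or lifting anything, push the kraft paper roll from the counter up the dispenser's sloping bed until it meets the back stop and the sprung catch has come up behind it, keeping your fingers on it all the way so that it never runs up or back down by itself. Then tip the raised tear bar over from behind so that it lies on the roll, and leave everything clear; do not disturb the other things on the counter.

Things in the scene. Friction and masses are not known exactly. Their poses are not given: they have to be found in the camera images.
- paper_roll: Brown kraft paper roll with a white paper band round its middle, lying on its side on the counter before the foot of the ramp: rigid cylinder 70 mm in diameter, 150 mm long, 0.3 to 0.6 kg, square to the ramp within 0.12 rad. Smooth (friction about 0.45), rolls freely. Origin at its centre, 35 mm above whatever it lies on; its y axis is the roll's axis, the others turn as it rolls.
- dispenser: White and light-wood paper dispenser fixed to the counter, about 285 x 230 mm. Origin on the counter under mid-bed; x level, in the loading direction (roughly to the robot's left), z up. The bed rises 0.14 rad along x from counter height at x = -120 mm. White rails 22 mm high and, 205 to 267 mm up the bed, brackets 74 mm high (above the bed) flank it, 192 mm apart inside.
- ramp_foot (a point): Middle of the foot of the sloping bed, at counter height. Its x points up the slope, its z at right angles to the bed, its y across (as the dispenser's). In this frame the centre of a roll on the bed has z = 35 mm; at the stop it has x = 204 mm; leaning back on the catch it has x = about 197 mm.
- stop (a point): Middle of the front face of the white upright stop plate across the upper end of the bed, 35 mm above the bed, 240 mm up the slope from the foot. The plate's top is 45 mm above the bed.
- catch (a joint): Hinge of the sprung steel catch, a tongue 22 mm long, 50 mm wide, in mid-bed, its pivot 155 mm up the slope. 0 = standing up, about 1.0 = pressed flush. Its free end points up the slope: a rising roll presses it down (1 to 8 N of push); once the roll's centre is 195 to 202 mm up the slope it snaps up behind and bars the way down. The roll settles back on it, up to 8 mm from the stop.
- catch_tip (a point): Middle of the free edge of the catch (about 17 mm above the bed when up). A finger lower than that in mid-bed behind the roll would keep the catch down; fingers higher, or more than 25 mm to the side of the middle, do not touch it.
- tear_bar (a joint): Hinge of the tear bar (axis across the bed, 256 mm up the slope, 62 mm above the bed, behind the stop). 0 = raised, leaning 25 degrees past upright away from the roll, held by its weight; grows as it tips towards the roll; about 2.0 = lying on a loaded roll. Damped: once well past upright (0.7 or more) the bar sinks onto the roll by itself in 1 to 2 s.
- bar_grip (a point): Middle of the black rod (11 mm thick, 176 mm long, along the dispenser's y) on the back of the tear bar, 52 mm from the hinge axis. The bar: a steel blade 184 mm wide, from 30 to 60 mm from the axis, toothed at its edge, on two side arms; 0.14 kg, moved by a push under 2 N. Behind it the counter is free for 90 mm.
- tape_clear: Roll of brown parcel tape lying flat, 94x92x48 mm, behind the dispenser (as seen from the robot). Origin at the centre of its underside. To be left alone.
- scissors: Scissors with orange handles lying flat, 199 mm long, behind the dispenser. Origin at the centre of its underside. To be left alone.
- glue_stick: Glue stick standing upright, 27 mm thick, 88 mm high, on the robot's side of the dispenser. Origin at the centre of its underside. To be left alone.
- letter_block1: Red toy block, 30 mm cube, behind the lower end of the dispenser. Origin at the centre of its underside. To be left alone.
- ribbon_spool1: Larger ribbon spool with white flanges lying flat, 66x91x22 mm, behind the upper end of the dispenser. Origin at the centre of its underside. To be left alone.
- ribbon_spool2: Smaller ribbon spool with brown flanges lying flat, 58x83x16 mm, on the robot's side of the dispenser. Origin at the centre of its underside. To be left alone.
- pen_click: Black pen, 145 mm long, 9 mm thick, lying along the robot's side of the dispenser. Origin at the centre of its underside. To be left alone.
Mind the look-alikes: they are no part of the job. There is more than one size of the paper_roll; the one meant has the size given above.

How it is judged:
By the outcome, as a careful person would: the job done as asked, in the order asked, and still so for the second after the job is handed in, with the robot touching nothing.
It also fails if it takes over 54 s, if anything falls off the work surface, if the arm or the gripper's body presses on something with over 40 N, if the wrist force passes 120 N, or if a joint passes its speed limit or range.

ROBOT

A 6-joint arm with a two-finger parallel gripper is mounted at the origin on a cart in front of the work surface, level with it; the furniture and walls round the work are solid. World frame = base frame: x ahead of the robot, y to its left, z up, the work surface at z = 0. Lengths are in m, angles in rad, forces in N, time in s.
With the tool pointing down it reaches from about 0.3 to 0.775 m from the base axis. Payload 14.6 kg.
Tool frame: the origin (TCP) lies at the very end of the fingers, on their centre line; the grasp point (between the pads) lies 19 mm behind it; z points along the fingers, y is the line along which they close (so a half turn about z gives the same grasp; the last joint's range is limited). The gripper opens to 94 mm and grips with 3 to 60 N. Pads are 16 mm wide; open, the fingers measure 119 mm over their backs; the gripper's body (75 mm by 177 mm) begins 78 mm behind the grasp point.
Start: joints at [1.07, 0.3, 1.521, -0, 1.321, -0.067], TCP at [0.231, 0.499, 0.205] pointing down, gripper open.
Joint ranges: [-3.03, 3.03], [-0.79, 2.21], [0.23, 2.52], [-1.04, 4.18], [0, 3.07], [-2.55, 2.55]. Speed limits (rad/s): [2.22, 2.22, 2.57, 3.14, 3.14, 3.14].

INTERFACE

Orientations are given as [roll, pitch, yaw] about the fixed x, y, z axes, in that order (R = Rz(yaw) Ry(pitch) Rx(roll)).
In Python, from station import ctrl gives the robot as it stands. The module is installed in compiled form; this text tells all that it offers.
- The arm moves only by the tool play_rows, never from a script. Its argument "commands" is a list of rows, each a list of 7 numbers: the shift along the tool's x, y, z in m, then the turn, a rotation vector about the tool's x, y, z in degrees, then the closure, from -1 (fully open) to 1 (shut). A call has 1 to 20 rows; each row shifts and turns the commanded pose from where the row before left it, along the tool's axes as they then stand; what a row does not reach is not made up. A row lasts 1/12 s, in which the tool goes at most 41.7 mm and 7.16 degrees, less where a joint would pass 70% of its speed; a pose out of reach is approached as far as the arm can. A call is refused whole if a number of a shift passes 0.0417 or a number of a turn 7.16, either way. A call with a gripper value outside its range is refused whole. The fingers move at their own pace and stop on an object; "force" is the grip in N (left out, the last holds). Time passes only in rows, so rows that do not move let the fingers close. It gives the time, the measured TCP pose, the force, the opening and the grip force at its end, in the units of the state.
- ctrl.get_obs(): the state, without advancing time (a new reading comes with each control period).
- ctrl.camera(name): name is "side" or "top" or "wrist"; returns the picture (420x560x3 uint8, blue, green, red); there is no depth.
- ctrl.camera_model(name): a dict with "fx", "fy", "cx", "cy" (pixels), "rvec" (rotation vector, rad) and "tvec" (3), from world to camera coordinates, as OpenCV has them. Camera axes: x right, y down, z forward; pixel columns grow to the right and rows downward; lengths in m; the calibration is good to about 2 mm. A picture is of the moment at which its call begins: read the wrist's pose just before it. camera_model takes no time and is no camera call; for the wrist camera it gives the pose at the moment of the call.
- ctrl.hand_in(): hands the job in; it is judged then, once.
The state is a dict: "time_s": time; "qpos": joint angles; "joint_vel": joint speeds; "tau": joint torques, N m; "ee_pos": TCP position; "eef_rot": TCP orientation; "force": force on the tool from outside, world axes, zero at the start; "moment": the same for the moment, N m; "grip_width": finger opening in m; "grip_force": force on a finger pad.
Only numpy, scipy, OpenCV 4.12 (cv2) and the standard library are available. Lean on these libraries where they do the work, as an engineer would, in place of code of your own. Each camera call takes 0.05 s, during which the arm holds its last target. There are 200 camera calls.

## Working session

There is one attempt and no reset: what is moved stays moved. The work goes in short steps, Python scripts to look and compute and a tool call to move; the robot and the scene stay as the last step left them, time stands still between calls to the robot, and variables do not carry over. Pictures are saved under pics/ and viewed, at most 10 in all, crops included, and the job is handed in when it is done.

Besides the shell and the picture viewer there is one more tool, called as a command line: name --pt "numbers of a row" for each row, then --argument value for the rest. play_rows: Moves the arm, as the interface text tells. Its arguments: {"type":"object","properties":{"commands":{"type":"array","items":{"type":"array","items":{"type":"number"}}},"force":{"type":"number"}},"required":["commands"]}

```bash
mkdir -p pics
python3 - <<'E'
from station import ctrl
import cv2,numpy as np
print(ctrl.get_obs())
for n in("top","side"):
    im=ctrl.camera(n); cv2.imwrite(f"pics/{n}0.png",im); print(n,ctrl.camera_model(n))
E
```

```text
{'time_s': 0.0, 'qpos': array([ 1.07039500e+00,  3.00448603e-01,  1.52158191e+00,  1.82071239e-05,
        1.32067365e+00, -6.65962388e-02]), 'joint_vel': array([ 8.06899922e-04,  1.59604473e-03,  1.26200603e-03,  1.38929920e-03,
        9.61057995e-05, -1.93407467e-03]), 'tau': array([ 8.16944539e-04, -5.31816816e+01, -3.52743316e+01,  7.08862580e-02,
        2.44090625e-02, -9.33171577e-05]), 'ee_pos': array([0.23105304, 0.4988319 , 0.20489831]), 'eef_rot': array([-3.14048477e+00, -9.15645515e-05,  2.70778299e+00]), 'force': array([ 0.82105835,  0.45919075, -0.10452519]), 'moment': array([ 0.01477745,  0.03464123, -0.0392822 ]), 'grip_force': 0.0, 'grip_width': 0.09385740375605858}
top {'fx': 431.43326894501604, 'fy': 431.43326894501604, 'cx': 281.3630460927307, 'cy': 209.5603283195023, 'rvec': array([ 2.1256851 , -2.12583856,  0.21838625]), 'tvec': array([0.04988827, 0.5362391 , 0.99001856])}
side {'fx': 474.89638613684843, 'fy': 474.89638613684843, 'cx': 282.05161977162885, 'cy': 209.74665337844252, 'rvec': array([ 1.98319779, -0.1825537 ,  0.15698839]), 'tvec': array([-0.50004531,  0.15043426,  0.76186966])}
```

View pics/top0.png

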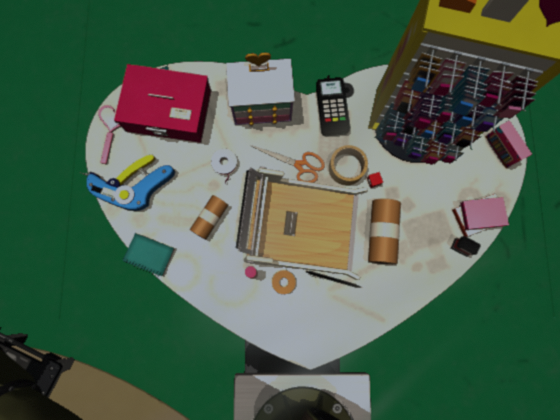

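View pics/side0.png

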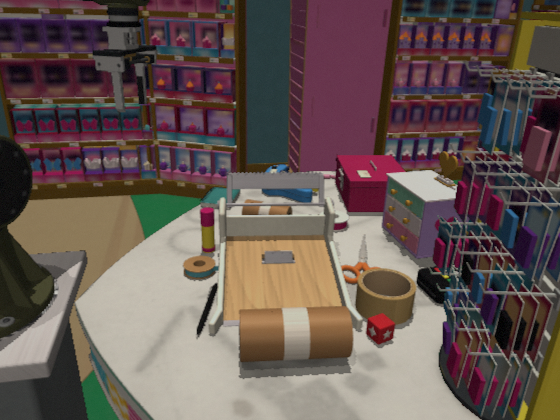

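The large brown roll with the white band is at (385,231) in the top view, in front of the ramp foot. Two other things could be taken for it: the small banded roll at (210,217) and the tape at (348,165). I choose (385,231), and will check its size and a close crop.

```bash
cat > h.py <<'E'
from station import ctrl
import cv2,numpy as np
def ray(n,uv,z,M=None):
    M=M or ctrl.camera_model(n); R=cv2.Rodrigues(np.array(M["rvec"]))[0]; t=np.array(M["tvec"])
    c=-R.T@t; d=R.T@np.array([(uv[0]-M["cx"])/M["fx"],(uv[1]-M["cy"])/M["fy"],1]); return c+d*(z-c[2])/d[2]
def proj(n,P):
    M=ctrl.camera_model(n); K=np.array([[M["fx"],0,M["cx"]],[0,M["fy"],M["cy"]],[0,0,1]])
    return cv2.projectPoints(np.array(P,float).reshape(-1,3),np.array(M["rvec"]),np.array(M["tvec"]),K,None)[0].reshape(-1,2)
E
python3 - <<'E'
from h import *
im=cv2.imread("pics/top0.png")
hsv=cv2.cvtColor(im,cv2.COLOR_BGR2HSV)
for x,y in[(385,215),(385,231),(330,230),(300,200),(210,210)]: print((x,y),hsv[y,x])
def corners(mask,z,name):
    cs,_=cv2.findContours(mask,cv2.RETR_EXTERNAL,cv2.CHAIN_APPROX_NONE)
    for c in sorted(cs,key=cv2.contourArea)[-2:]:
        r=cv2.minAreaRect(c); b=cv2.boxPoints(r); print(name,cv2.contourArea(c),r[0],r[1],r[2]); 
        for p in b: print(p,ray("top",p,z).round(4))
br=cv2.inRange(hsv,(5,110,40),(18,255,220))
win=np.zeros_like(br); win[193:270,366:405]=255
corners(cv2.morphologyEx(br&win,cv2.MORPH_CLOSE,np.ones((25,5))),.035,"roll")
win[:]=0; win[170:285,262:362]=255
wood=cv2.inRange(hsv,(8,60,80),(25,255,255))&win
corners(cv2.morphologyEx(wood,cv2.MORPH_OPEN,np.ones((5,5))),.015,"wood")
cv2.imwrite("pics/crop.png",cv2.resize(im[160:290,230:415],None,fx=4.3,fy=4.3,interpolation=cv2.INTER_CUBIC))
E
```

```text
(385, 215) [ 15 148 157]
(385, 231) [ 79  12 169]
(330, 230) [ 20 130 159]
(300, 200) [ 18 119 156]
(210, 210) [ 15 139 156]
roll 1652.0 (384.3658142089844, 230.64788818359375) (28.007850646972656, 63.875370025634766) 3.5763344764709473
[368.39694 261.64984] [ 0.4122 -0.1593  0.035 ]
[372.38138 197.89886] [ 0.5691 -0.1755  0.035 ]
[400.3347  199.64594] [ 0.5648 -0.2446  0.035 ]
[396.35025 263.3969 ] [ 0.408  -0.2265  0.035 ]
wood 211.5 (283.5, 277.0) (14.0, 23.0) 90.0
[272. 270.] [0.3935 0.0724 0.015 ]
[295. 270.] [0.3935 0.0164 0.015 ]
[295. 284.] [0.3599 0.0166 0.015 ]
[272. 284.] [0.3599 0.0723 0.015 ]
wood 6610.0 (306.9776611328125, 225.1710205078125) (90.45120239257812, 77.86219024658203) 7.431407928466797
[257.09662 257.92566] [0.4228 0.1089 0.015 ]
[267.16724 180.71748] [0.6177 0.0853 0.015 ]
[356.8587  192.41638] [ 0.5877 -0.1413  0.015 ]
[346.7881  269.62457] [ 0.3943 -0.11    0.015 ]
```

View pics/crop.png

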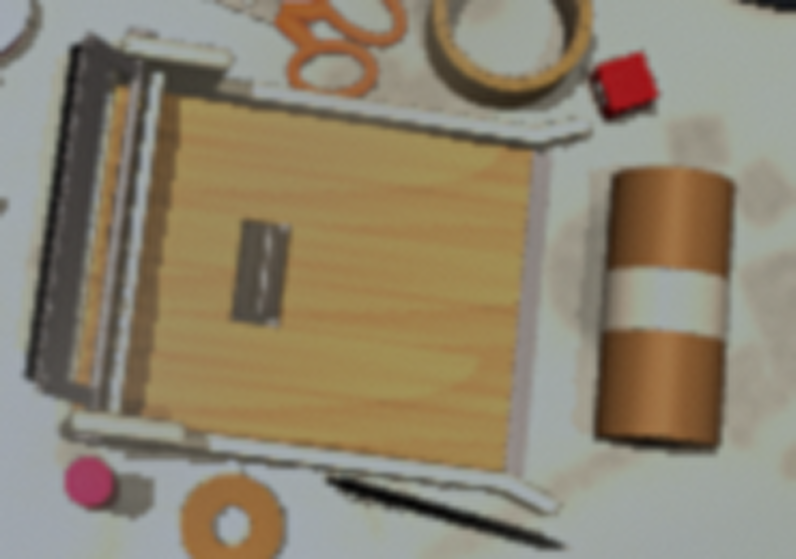

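The crop shows one large banded roll, about 157 x 70 mm by measurement, which matches the target. The rails, catch (262,272), stop top (about 140,240) and foot lip (about 525,310) are all clear. Next I'll fix the dispenser frame.

Run:
```python
from h import *
c=lambda p:(p[0]/4.3+230-.38,p[1]/4.3+160-.38)
a=.14
def H(s,h): return s*np.sin(a)+h*np.cos(a)
for n,p,z in[("lip far",(550,150),0),("lip near",(517,475),0),("woodlip far",(533,150),0.001),("woodlip near",(508,470),0.001),
 ("stop far",(163,78),H(.24,.045)),("stop near",(120,410),H(.24,.045)),("catch hinge far",(290,222),H(.155,0)),("hinge near",(275,325),H(.155,0)),
 ("tip far",(242,220),H(.167,.017)),("tip near",(233,322),H(.167,.017)),("rod far",(78,48),.16),("rod near",(32,378),.16),
 ("railtop far",(255,90),H(.2,.022)),("railtop far lo",(530,128),H(.02,.022)),("rail near",(210,440),H(.2,.022)),("rail near lo",(500,482),H(.02,.022)),
 ("glue",(92,482),.088),("pen l",(335,482),.005),("pen r",(560,545),.005),("block",(625,85),.03),("spool",(233,525),.016)]:
    print(n,ray("top",c(p),z).round(4))
```

```text
lip far [ 0.5858 -0.1457  0.    ]
lip near [ 0.394 -0.12   0.   ]
woodlip far [ 0.5855 -0.1354  0.001 ]
woodlip near [ 0.3968 -0.1147  0.001 ]
stop far [0.6083 0.0831 0.0781]
stop near [0.4245 0.1052 0.0781]
catch hinge far [0.5378 0.0105 0.0216]
hinge near [0.4779 0.0196 0.0216]
tip far [0.5354 0.0386 0.0401]
tip near [0.4771 0.0439 0.0401]
rod far [0.6017 0.1248 0.16  ]
rod near [0.433  0.1452 0.16  ]
railtop far [0.6091 0.0312 0.0497]
railtop far lo [ 0.5932 -0.1297  0.0246]
rail near [0.4105 0.0568 0.0497]
rail near lo [ 0.3888 -0.1061  0.0246]
glue [0.3858 0.1191 0.088 ]
pen l [ 0.3898 -0.0148  0.005 ]
pen r [ 0.3542 -0.1424  0.005 ]
block [ 0.6177 -0.1851  0.03  ]
spool [0.3653 0.0437 0.016 ]
```

Dispenser frame: the foot is at about (0.489,-0.135) and the loading direction is u=(0.12,0.993). The roll centre is at u=-0.066, 7 mm to the far side, and square to the ramp within about 0.01 rad. I'll move behind the roll with the fingers open along its axis.

play_rows --pt "-0.0274 -0.0294 0 0 0 0 -1" --pt "-0.0274 -0.0294 0 0 0 0 -1" --pt "-0.0274 -0.0294 0 0 0 0 -1" --pt "-0.0274 -0.0294 0 0 0 0 -1" --pt "-0.0274 -0.0294 0 0 0 0 -1" --pt "-0.0274 -0.0294 0 0 0 0 -1" --pt "-0.0274 -0.0294 0 0 0 0 -1" --pt "-0.0274 -0.0294 0 0 0 0 -1" --pt "-0.0274 -0.0294 0 0 0 0 -1" --pt "-0.0274 -0.0294 0 0 0 0 -1" --pt "-0.0274 -0.0294 0 0 0 0 -1" --pt "-0.0274 -0.0294 0 0 0 0 -1" --pt "-0.0274 -0.0294 0 0 0 0 -1" --pt "-0.0274 -0.0294 0 0 0 0 -1" --pt "-0.0274 -0.0294 0 0 0 0 -1" --pt "-0.0274 -0.0294 0 0 0 0 -1" --pt "-0.0274 -0.0294 0 0 0 0 -1" --pt "-0.0274 -0.0294 0 0 0 0 -1" --pt "-0.0274 -0.0294 0 0 0 0 -1" --pt "-0.0274 -0.0294 0 0 0 0 -1"

```text
time_s: 1.77
ee_pos: [0.4813, -0.2669, 0.205]
eef_rot: [3.141, -0.001, 2.707]
force: [1.4, -0.2, -0.0]
grip_width: 0.0938
grip_force: 0.0
```

play_rows --pt "0 0 0 0 0 6 -1" --pt "0 0 0 0 0 6 -1" --pt "0 0 0 0 0 6 -1" --pt "0 0 0 0 0 6 -1" --pt "0 0 0 0 0 6 -1" --pt "0 0 0 0 0 6 -1" --pt "0 0 0 0 0 6 -1" --pt "0 0 0 0 0 6 -1" --pt "0 0 0.015 0 0 6 -1" --pt "0 0 0.02 0 0 6 -1" --pt "0 0 0.02 0 0 6 -1" --pt "0 0 0.02 0 0 6 -1" --pt "0 0 0 0 0 0 -1"

```text
time_s: 2.85
ee_pos: [0.4797, -0.2639, 0.1266]
eef_rot: [-3.136, -0.003, 1.446]
force: [-0.7, -1.2, -0.7]
grip_width: 0.0937
grip_force: 0.0
```

play_rows --pt "0 0 0.016 0 0 0 -1" --pt "0 0 0.02 0 0 0 -1" --pt "0 0 0.02 0 0 0 -1" --pt "0 0 0.02 0 0 0 -1" --pt "0 0 0.016 0 0 0 -1" --pt "0 0 0.008 0 0 0 -1" --pt "0 0 0 0 0 0 -1"

```text
time_s: 3.43
ee_pos: [0.4809, -0.2646, 0.0296]
eef_rot: [-3.14, -0.001, 1.454]
force: [0.0, -0.2, 0.4]
grip_width: 0.0941
grip_force: 0.0
```

Run:
```python
from h import *
a=ctrl.camera("top")[150:300,230:430];b=ctrl.camera("side")[220:400,170:420]
a=cv2.resize(a,(400,300));b=cv2.resize(b,(400,288));b=cv2.copyMakeBorder(b,0,12,0,0,0)
cv2.imwrite("pics/c1.png",np.hstack([a,b])); print(ctrl.get_obs()["ee_pos"])
```

```text
[ 0.48171897 -0.26510386  0.03147796]
```

View pics/c1.png

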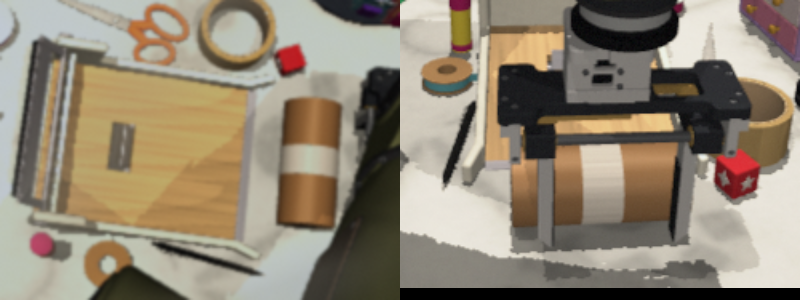

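Run:
```python
from h import *
u=np.array([.1197,.9928]);v=np.array([-.9928,.1197])
def cr(q): return ((q-[170,220])*[400/250,288/180]+[400,0]).round(0)
c=np.array([.4885,-.2015])
P=[[*(c+s*v-.035*u*k),.035] for s in(-.075,0,.075) for k in (0,1)]
print(cr(proj("side",P)))
e=np.array(ctrl.get_obs()["ee_pos"])
print("fingers",cr(proj("side",[[*(e[:2]+s*v),e[2]] for s in(-.053,.053)])))
im=cv2.imread("pics/top0.png");hsv=cv2.cvtColor(im,cv2.COLOR_BGR2HSV)
b=cv2.inRange(hsv,(0,0,100),(180,70,255))[205:255,373:396]
rows=np.where(b.mean(1)>140)[0]+205; print(rows.min(),rows.max()); print(ray("top",(384.4,(rows.min()+rows.max())/2),.07))
```

```text
[[687. 178.]
 [695. 205.]
 [602. 181.]
 [606. 208.]
 [515. 183.]
 [516. 211.]]
fingers [[677. 233.]
 [545. 238.]]
223 236
[ 0.48504165 -0.19264278  0.07      ]
```

play_rows --pt "0.003 0 0 0 0 0 -1" --pt "0.003 0 0 0 0 0 -1" --pt "0.003 0 0 0 0 0 -1" --pt "0.002 0 0 0 0 0 -1" --pt "0.002 0 0 0 0 0 -1" --pt "0.001 0 0 0 0 0 -1" --pt "0.001 0 0 0 0 0 -1" --pt "0.001 0 0 0 0 0 -1" --pt "0.001 0 0 0 0 0 -1" --pt "0.001 0 0 0 0 0 -1" --pt "0.001 0 0 0 0 0 -1" --pt "0.001 0 0 0 0 0 -1" --pt "0.001 0 0 0 0 0 -1" --pt "0.001 0 0 0 0 0 -1" --pt "0.001 0 0 0 0 0 -1" --pt "0.001 0 0 0 0 0 -1" --pt "0.001 0 0 0 0 0 -1" --pt "0.001 0 0 0 0 0 -1" --pt "0.0011 0 0 0 0 0 -1" --pt "0.0012 0 0 0 0 0 -1"

```text
time_s: 5.2
ee_pos: [0.4847, -0.2367, 0.0304]
eef_rot: [3.142, 0.0, 1.451]
force: [0.2, 0.2, 0.5]
grip_width: 0.0942
grip_force: 0.1
```

```bash
cat >> h.py <<'E'
U=np.array([.1197,.9928]);V=np.array([-.9928,.1197]);F=np.array([.489,-.135])
def see():
    o=ctrl.get_obs(); im=ctrl.camera("top"); hsv=cv2.cvtColor(im,cv2.COLOR_BGR2HSV)
    d=o["ee_pos"][:2]-F; print(o["time_s"],"tcp u,v,z",(d@U).round(4),(d@V).round(4),o["ee_pos"][2].round(4),o["force"].round(1)); return im,hsv,d@U
E
python3 - <<'E'
from h import *
im,hsv,tu=see()
# roll brown: more red hue than the wood
win=np.zeros(hsv.shape[:2],np.uint8); win[193:270,355:405]=255
m=cv2.morphologyEx(cv2.inRange(hsv,(5,110,40),(18,255,220))&win,cv2.MORPH_CLOSE,np.ones((25,5)))
c=max(cv2.findContours(m,0,1)[0],key=cv2.contourArea);r=cv2.minAreaRect(c);p=ray("top",r[0],.035)[:2]-F
print(r,"roll u,v",p@U,p@V,"gap",p@U-.035-tu)
E
```

```text
5.2 tcp u,v,z -0.1014 -0.0079 0.0304 [0.2 0.2 0.5]
((379.950927734375, 230.1630401611328), (27.628013610839844, 63.492713928222656), 4.236394882202148) roll u,v -0.05524012805751872 -0.006226337898885605 gap 0.011199282291337959
```

play_rows --pt "0.0013 0 0 0 0 0 -1" --pt "0.0014 0 0 0 0 0 -1" --pt "0.0015 0 0 0 0 0 -1" --pt "0.0016 0 0 0 0 0 -1" --pt "0.0017 0 0 0 0 0 -1" --pt "0.0018 0 0 0 0 0 -1" --pt "0.0019 0 0 0 0 0 -1" --pt "0.002 0 0 0 0 0 -1" --pt "0.0021 0 0 0 0 0 -1" --pt "0.0022 0 0 0 0 0 -1" --pt "0.0023 0 0 0 0 0 -1" --pt "0.0024 0 0 0 0 0 -1" --pt "0.0025 0 0 0 0 0 -1" --pt "0.0026 0 0 0 0 0 -1" --pt "0.0027 0 0 0 0 0 -1" --pt "0.0028 0 0 0 0 0 -1" --pt "0.0029 0 0 0 0 0 -1" --pt "0.003 0 0 0 0 0 -1" --pt "0.003 0 0 0 0 0 -1" --pt "0.003 0 0 0 0 0 -1"

```text
time_s: 6.92
ee_pos: [0.49, -0.192, 0.0305]
eef_rot: [3.142, 0.0, 1.451]
force: [-0.2, 0.4, -0.0]
grip_width: 0.094
grip_force: 0.1
```

play_rows --pt "0.003 0 0 0 0 0 -1" --pt "0.003 0 0 0 0 0 -1" --pt "0.003 0 0 0 0 0 -1" --pt "0.003 0 -0.0002 0 0 0 -1" --pt "0.003 0 -0.0004 0 0 0 -1" --pt "0.003 0 -0.0004 0 0 0 -1" --pt "0.003 0 -0.0004 0 0 0 -1" --pt "0.003 0 -0.0004 0 0 0 -1" --pt "0.003 0 -0.0004 0 0 0 -1" --pt "0.003 0 -0.0004 0 0 0 -1" --pt "0.003 0 -0.0004 0 0 0 -1" --pt "0.003 0 -0.0004 0 0 0 -1" --pt "0.003 0 -0.0004 0 0 0 -1" --pt "0.003 0 -0.0004 0 0 0 -1" --pt "0.003 0 -0.0004 0 0 0 -1" --pt "0.003 0 -0.0004 0 0 0 -1" --pt "0.003 0 -0.0004 0 0 0 -1" --pt "0.003 0 -0.0004 0 0 0 -1" --pt "0.003 0 -0.0004 0 0 0 -1" --pt "0.003 0 -0.0004 0 0 0 -1"

```text
time_s: 8.58
ee_pos: [0.4971, -0.1325, 0.0371]
eef_rot: [-3.142, -0.0, 1.451]
force: [-1.8, -3.9, 2.1]
grip_width: 0.094
grip_force: 2.2
```

Run:
```python
from h import *
im,hsv,tu=see()
b=ctrl.camera("side")[180:390,170:420]
cv2.imwrite("pics/c2.png",np.hstack([cv2.resize(im[150:300,230:430],(400,300)),cv2.resize(b,(357,300))]))
```

```text
8.5833 tcp u,v,z 0.0035 -0.0078 0.0371 [-1.8 -3.9  2.1]
```

View pics/c2.png

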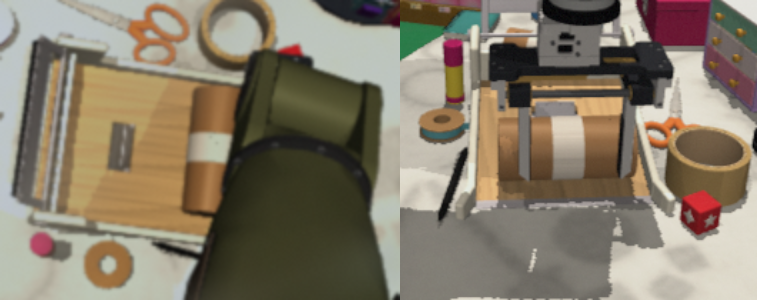

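The roll is now on the bed, square to it, with both fingers behind it: top crop about (207,150), side crop (565,145). Nothing else has moved. I'll continue.

play_rows --pt "0.003 0 -0.0004 0 0 0 -1" --pt "0.003 0 -0.0004 0 0 0 -1" --pt "0.003 0 -0.0004 0 0 0 -1" --pt "0.003 0 -0.0004 0 0 0 -1" --pt "0.003 0 -0.0005 0 0 0 -1" --pt "0.003 0 -0.0004 0 0 0 -1" --pt "0.003 0 -0.0004 0 0 0 -1" --pt "0.003 0 -0.0004 0 0 0 -1" --pt "0.003 0 -0.0004 0 0 0 -1" --pt "0.003 0 -0.0005 0 0 0 -1" --pt "0.003 0 -0.0004 0 0 0 -1" --pt "0.003 0 -0.0004 0 0 0 -1" --pt "0.003 0 -0.0004 0 0 0 -1" --pt "0.003 0 -0.0004 0 0 0 -1" --pt "0.003 0 -0.0005 0 0 0 -1" --pt "0.003 0 -0.0004 0 0 0 -1" --pt "0.003 0 -0.0004 0 0 0 -1" --pt "0.003 0 -0.0004 0 0 0 -1" --pt "0.003 0 -0.0004 0 0 0 -1" --pt "0.003 0 -0.0005 0 0 0 -1"

```text
time_s: 10.35
ee_pos: [0.5043, -0.0729, 0.0455]
eef_rot: [-3.142, 0.0, 1.451]
force: [-1.4, -4.6, 2.8]
grip_width: 0.0936
grip_force: 2.2
```

play_rows --pt "0.003 0 -0.0004 0 0 0 -1" --pt "0.003 0 -0.0004 0 0 0 -1" --pt "0.003 0 -0.0004 0 0 0 -1" --pt "0.003 0 -0.0004 0 0 0 -1" --pt "0.003 0 -0.0005 0 0 0 -1" --pt "0.003 0 -0.0004 0 0 0 -1" --pt "0.003 0 -0.0004 0 0 0 -1" --pt "0.003 0 -0.0004 0 0 0 -1" --pt "0.003 0 -0.0004 0 0 0 -1" --pt "0.003 0 -0.0005 0 0 0 -1"

```text
time_s: 11.18
ee_pos: [0.5081, -0.0435, 0.0499]
eef_rot: [3.141, 0.001, 1.451]
force: [-0.8, -8.3, 5.0]
grip_width: 0.0939
grip_force: 3.7
```

Run:
```python
from h import *
im,hsv,tu=see()
b=ctrl.camera("side")[150:360,170:420]
cv2.imwrite("pics/c3.png",np.hstack([cv2.resize(im[150:300,230:430],(400,300)),cv2.resize(b,(357,300))]))
```

```text
11.1833 tcp u,v,z 0.0931 -0.008 0.0499 [-0.8 -8.3  5. ]
```

View pics/c3.png

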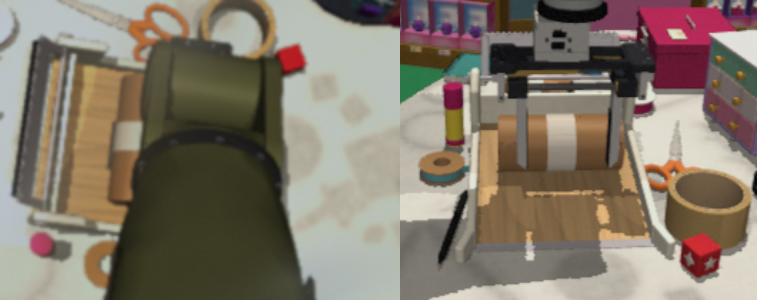

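The roll is on the catch, square and between the rails: top crop (127,130), side crop (560,140). I'll carry on and slow down near the stop.

play_rows --pt "0.003 0 -0.0004 0 0 0 -1" --pt "0.003 0 -0.0004 0 0 0 -1" --pt "0.003 0 -0.0004 0 0 0 -1" --pt "0.003 0 -0.0004 0 0 0 -1" --pt "0.003 0 -0.0005 0 0 0 -1" --pt "0.003 0 -0.0004 0 0 0 -1" --pt "0.003 0 -0.0004 0 0 0 -1" --pt "0.003 0 -0.0004 0 0 0 -1" --pt "0.003 0 -0.0004 0 0 0 -1" --pt "0.003 0 -0.0005 0 0 0 -1" --pt "0.0028 0 -0.0004 0 0 0 -1" --pt "0.0026 0 -0.0004 0 0 0 -1" --pt "0.0024 0 -0.0003 0 0 0 -1" --pt "0.0022 0 -0.0003 0 0 0 -1" --pt "0.002 0 -0.0003 0 0 0 -1" --pt "0.002 0 -0.0003 0 0 0 -1"

```text
time_s: 12.62
ee_pos: [0.5131, 0.0005, 0.0558]
eef_rot: [-3.141, -0.0, 1.451]
force: [-0.2, -3.0, 3.2]
grip_width: 0.094
grip_force: 1.7
```

play_rows --pt "0.002 0 -0.0003 0 0 0 -1" --pt "0.002 0 -0.0003 0 0 0 -1" --pt "0.002 0 -0.0002 0 0 0 -1" --pt "0.0015 0 -0.0002 0 0 0 -1" --pt "0.0015 0 -0.0002 0 0 0 -1"

```text
time_s: 13.03
ee_pos: [0.5142, 0.0094, 0.057]
eef_rot: [-3.142, 0.0, 1.451]
force: [-0.5, -4.6, 3.3]
grip_width: 0.0943
grip_force: 2.3
```

play_rows --pt "0.001 0 -0.0001 0 0 0 -1" --pt "0.001 0 -0.0001 0 0 0 -1" --pt "0.001 0 -0.0002 0 0 0 -1" --pt "0.001 0 -0.0001 0 0 0 -1"

```text
time_s: 13.37
ee_pos: [0.5148, 0.0132, 0.0576]
eef_rot: [3.141, 0.0, 1.451]
force: [-0.1, -4.4, 2.0]
grip_width: 0.0939
grip_force: 2.2
```

play_rows --pt "0.001 0 -0.0001 0 0 0 -1" --pt "0.001 0 -0.0001 0 0 0 -1"

```text
time_s: 13.53
ee_pos: [0.5148, 0.0146, 0.0578]
eef_rot: [-3.141, 0.001, 1.451]
force: [-3.5, -15.9, 2.2]
grip_width: 0.0939
grip_force: 8.2
```

It met the stop: 16 N at TCP u=0.1515, as predicted. I'll hold briefly and then ease back slowly so the roll stays on the fingers until the catch takes it.

play_rows --pt "0 0 0 0 0 0 -1" --pt "0 0 0 0 0 0 -1" --pt "0 0 0 0 0 0 -1" --pt "-0.001 0 0.0001 0 0 0 -1" --pt "-0.001 0 0.0001 0 0 0 -1" --pt "-0.001 0 0.0001 0 0 0 -1" --pt "-0.001 0 0.0001 0 0 0 -1" --pt "-0.001 0 0.0001 0 0 0 -1" --pt "-0.001 0 0.0001 0 0 0 -1" --pt "-0.001 0 0.0001 0 0 0 -1" --pt "-0.001 0 0.0001 0 0 0 -1" --pt "-0.001 0 0.0001 0 0 0 -1" --pt "-0.001 0 0.0001 0 0 0 -1" --pt "-0.001 0 0.0001 0 0 0 -1" --pt "-0.001 0 0.0001 0 0 0 -1"

```text
time_s: 14.78
ee_pos: [0.5135, 0.0032, 0.0565]
eef_rot: [3.142, -0.0, 1.451]
force: [0.1, 0.3, 0.6]
grip_width: 0.0939
grip_force: 0.0
```

Run:
```python
from h import *
im,hsv,tu=see()
b=ctrl.camera("side")[165:300,200:380]
cv2.imwrite("pics/c4.png",np.hstack([cv2.resize(im[150:300,230:400],(340,300)),cv2.resize(b,(400,300),interpolation=2)]))
```

```text
14.7833 tcp u,v,z 0.1401 -0.0078 0.0565 [0.1 0.3 0.6]
```

View pics/c4.png

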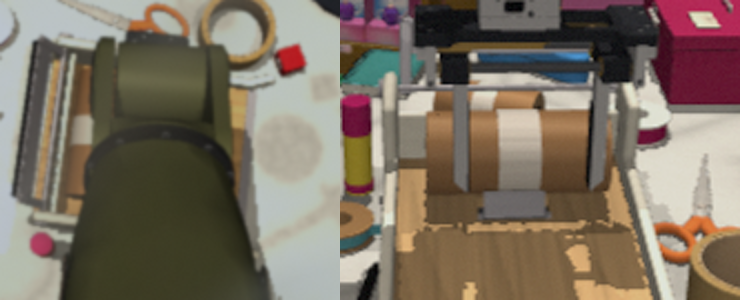

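The fingers are free (0 N), the catch stands up behind the roll (side crop 513,205), and the roll sits at the stop. Next I'll back off, rise, close the fingers and go over behind the bar.

play_rows --pt "-0.005 0 0 0 0 0 -1" --pt "-0.01 0 0 0 0 0 -1" --pt "-0.015 0 -0.01 0 0 0 -1" --pt "0 0 -0.025 0 0 0 -1" --pt "0 0 -0.03 0 0 0 -1" --pt "0 -0.004 -0.035 0 0 0 0" --pt "0 -0.004 -0.035 0 0 0 1" --pt "0 0 -0.025 0 0 0 1" --pt "0.02 0 0 0 0 0 1" --pt "0.03 0 0 0 0 0 1" --pt "0.03 0 0 0 0 0 1" --pt "0.03 0 0 0 0 0 1" --pt "0.03 0 0 0 0 0 1" --pt "0.03 0 0 0 0 0 1" --pt "0.025 0 0 0 0 0 1" --pt "0.015 0 0 0 0 0 1" --pt "0 0 0 0 0 0 1" --force 10

```text
time_s: 16.3
ee_pos: [0.5271, 0.1845, 0.2162]
eef_rot: [-3.141, -0.0, 1.453]
force: [-1.4, 0.2, -0.1]
grip_width: 0.0175
grip_force: 0.0
```

Run:
```python
from h import *
im,hsv,tu=see(); print(ctrl.get_obs()["grip_width"])
b=ctrl.camera("side")[90:300,170:420]
cv2.imwrite("pics/c5.png",np.hstack([cv2.resize(im[150:300,180:380],(400,300)),cv2.resize(b,(357,300))]))
```

```text
16.3 tcp u,v,z 0.3218 0.0004 0.2162 [-1.4  0.2 -0.1]
0.013561650627238115
```

View pics/c5.png

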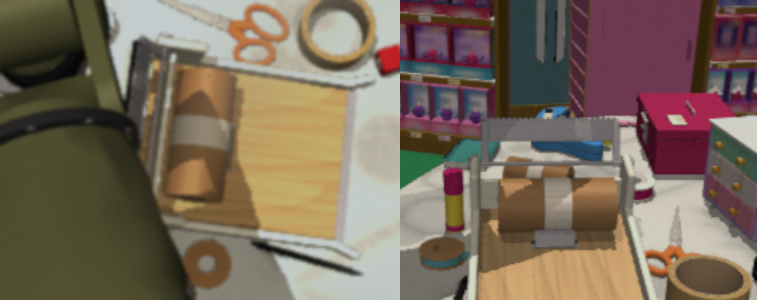

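The roll is held by the catch at (555,240) in the side crop, the bar is raised, and everything is clear. I'll lower behind the bar and push it over.

play_rows --pt "0.003 0 0.01 0 0 0 1" --pt "0 0 0.02 0 0 0 1" --pt "0 0 0.02 0 0 0 1" --pt "0 0 0.02 0 0 0 1" --pt "0 0 0.015 0 0 0 1" --pt "0 0 0.004 0 0 0 1" --pt "0 0 0 0 0 0 1" --pt "-0.004 0 0 0 0 0 1" --pt "-0.006 0 0 0 0 0 1" --pt "-0.006 0 0 0 0 0 1" --pt "-0.006 0 0 0 0 0 1" --pt "-0.004 0 0 0 0 0 1" --pt "-0.003 0 0 0 0 0 1" --pt "-0.003 0 0 0 0 0 1" --pt "-0.003 0 0 0 0 0 1" --pt "-0.003 0 0 0 0 0 1" --pt "-0.003 0 0 0 0 0 1"

```text
time_s: 17.82
ee_pos: [0.5227, 0.1453, 0.1278]
eef_rot: [3.141, -0.001, 1.451]
force: [-0.0, 3.3, 3.4]
grip_width: 0.0005
grip_force: 1.6
```

play_rows --pt "-0.003 0 0 0 0 0 1" --pt "-0.003 0 0 0 0 0 1" --pt "-0.003 0 0 0 0 0 1" --pt "-0.003 0 0 0 0 0 1" --pt "-0.003 0 0 0 0 0 1" --pt "-0.003 0 0 0 0 0 1" --pt "-0.003 0 0 0 0 0 1" --pt "-0.003 0 0 0 0 0 1"

```text
time_s: 18.48
ee_pos: [0.5195, 0.1209, 0.1274]
eef_rot: [-3.141, 0.0, 1.451]
force: [0.6, 1.8, 0.7]
grip_width: 0.0006
grip_force: 0.4
```

Run:
```python
from h import *
im,hsv,tu=see()
b=ctrl.camera("side")[90:300,170:420]
cv2.imwrite("pics/c6.png",np.hstack([cv2.resize(im[150:300,180:380],(400,300)),cv2.resize(b,(357,300))]))
```

```text
18.4833 tcp u,v,z 0.2577 0.0003 0.1274 [0.6 1.8 0.7]
```

View pics/c6.png

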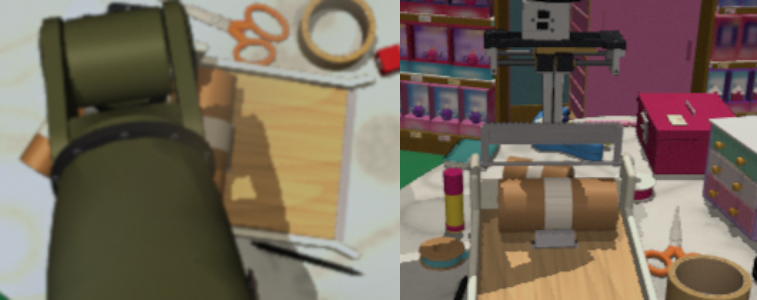

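The finger is on the bar's rod and the bar is about upright (side crop 550,145). I'll push on past 0.7 rad.

play_rows --pt "-0.003 0 0 0 0 0 1" --pt "-0.003 0 0 0 0 0 1" --pt "-0.003 0 0 0 0 0 1" --pt "-0.003 0 0 0 0 0 1" --pt "-0.003 0 0 0 0 0 1" --pt "-0.003 0 0 0 0 0 1" --pt "-0.003 0 0 0 0 0 1" --pt "-0.003 0 0 0 0 0 1" --pt "-0.003 0 0 0 0 0 1" --pt "-0.003 0 0 0 0 0 1" --pt "0 0 0 0 0 0 1" --pt "0 0 0 0 0 0 1"

```text
time_s: 19.58
ee_pos: [0.5161, 0.0914, 0.1276]
eef_rot: [3.141, 0.0, 1.451]
force: [0.1, -0.7, 0.1]
grip_width: 0.0002
grip_force: 0.0
```

play_rows --pt "0.003 0 0 0 0 0 1" --pt "0.006 0 0 0 0 0 1" --pt "0.01 0 -0.005 0 0 0 1" --pt "0.01 0 -0.02 0 0 0 1" --pt "0.02 0 -0.03 0 0 0 1" --pt "0.03 0 -0.03 0 0 0 1" --pt "0.03 0 -0.03 0 0 0 1" --pt "0.03 0 -0.02 0 0 0 1" --pt "0.03 0 0 0 0 0 1" --pt "0.03 0 0 0 0 0 1" --pt "0.03 0 0 0 0 0 1" --pt "0.03 0 0 0 0 0 1" --pt "0 0 0 0 0 0 1" --pt "0 0 0 0 0 0 1" --pt "0 0 0 0 0 0 1" --pt "0 0 0 0 0 0 1" --pt "0 0 0 0 0 0 1" --pt "0 0 0 0 0 0 1"

```text
time_s: 21.08
ee_pos: [0.547, 0.347, 0.2619]
eef_rot: [3.141, -0.0, 1.45]
force: [-0.8, 0.4, -0.3]
grip_width: 0.0004
grip_force: 0.0
```

Run:
```python
from h import *
im,hsv,tu=see()
b=ctrl.camera("side")[90:300,170:420]
cv2.imwrite("pics/c7.png",np.hstack([cv2.resize(im[130:310,180:420],(400,300)),cv2.resize(b,(357,300))]))
```

```text
21.0833 tcp u,v,z 0.4855 0.0001 0.2619 [-0.8  0.4 -0.3]
```

View pics/c7.png

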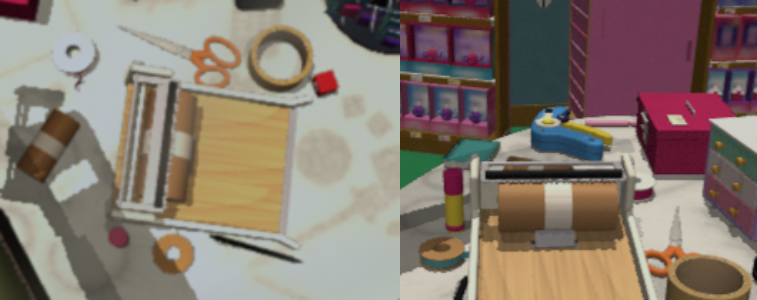

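The bar is down on the roll (side crop 553,172), the catch is up, and the other objects are where they were. I'll let it settle, check that nothing moves, and hand in.

play_rows --pt "0 0 0 0 0 0 1" --pt "0 0 0 0 0 0 1" --pt "0 0 0 0 0 0 1" --pt "0 0 0 0 0 0 1" --pt "0 0 0 0 0 0 1" --pt "0 0 0 0 0 0 1" --pt "0 0 0 0 0 0 1" --pt "0 0 0 0 0 0 1" --pt "0 0 0 0 0 0 1" --pt "0 0 0 0 0 0 1" --pt "0 0 0 0 0 0 1" --pt "0 0 0 0 0 0 1" --pt "0 0 0 0 0 0 1" --pt "0 0 0 0 0 0 1" --pt "0 0 0 0 0 0 1" --pt "0 0 0 0 0 0 1"

```text
time_s: 22.52
ee_pos: [0.5468, 0.3476, 0.2615]
eef_rot: [-3.142, 0.0, 1.451]
force: [0.3, 0.3, 0.8]
grip_width: 0.0002
grip_force: 0.0
```

Run:
```python
from h import *
old=cv2.imread("pics/c7.png")
im,hsv,tu=see()
b=ctrl.camera("side")[90:300,170:420]
new=np.hstack([cv2.resize(im[130:310,180:420],(400,300)),cv2.resize(b,(357,300))])
d=cv2.absdiff(old,new).max(2)
ys,xs=np.where(d>40); d1=len(xs); print(d1, (xs.min(),xs.max(),ys.min(),ys.max()) if d1 else "")
u=.2449;print("rod lying?",[ (f,ray("top",(180+p[0]*.6,130+p[1]*.6),.11)[:2].round(3)) for f,p in(("far",(170,85)),("near",(160,205)))],[((ray("top",(180+p[0]*.6,130+p[1]*.6),.11)[:2]-F)@U).round(3) for p in((170,85),(160,205))])
```

```text
22.5167 tcp u,v,z 0.4861 0.0004 0.2615 [0.3 0.3 0.8]
24 (np.int64(5), np.int64(21), np.int64(101), np.int64(222))
rod lying? [('far', array([0.592, 0.049])), ('near', array([0.426, 0.063]))] [np.float64(0.195), np.float64(0.189)]
```

```bash
python3 -c "
from station import ctrl
print(ctrl.hand_in())"
```

```text
the job is handed in; nothing more can be done
None
```

The job is handed in after about 22.5 s on the robot's clock: the roll is against the back stop with the catch up behind it, the tear bar lies on the roll, and nothing else on the counter appears to have moved.

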